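# Complete the rebuild kit and slide its tray into the bay

## Robot

A 6-joint arm with a two-finger parallel gripper is mounted at the origin on the work surface. World frame = base frame: x ahead of the robot, y to its left, z up, the work surface at z = 0. Lengths are in m, angles in rad, forces in N, time in s.
With the tool pointing down it reaches from about 0.4 to 0.825 m from the base axis. Payload 7 kg.
Tool frame: the origin (TCP) lies on the front face of the gripper's body, between the roots of the fingers; the fingertips stand 73 mm ahead of it and the grasp point (between the pads) lies 54 mm ahead of it; z points along the fingers, y is the line along which they close (so a half turn about z gives the same grasp; the last joint's range is limited). The gripper opens to 85 mm and grips with 20 to 120 N. Pads are 22 mm wide; open, the fingers measure 114 mm over their backs; the gripper's body (76 mm by 85 mm) begins 54 mm behind the grasp point. The pads swing forward as they close: fully open they stand 13 mm farther back than shut.
Start: joints at [-0.851, 0.359, 0.012, 0, -1.224, -0.288], TCP at [0.282, -0.613, 0.304] pointing down, gripper open.
Joint ranges: [-3.07, 3.07], [-1.43, 2.12], [-1.02, 1.25], [-3.03, 1.67], [-3.05, -0], [-3.03, 3.03]. Speed limits (rad/s): [2.39, 2.39, 3.01, 3.14, 3.14, 3.14].

## Interface

Orientations are given as a rotation vector (axis times angle).
In Python, from workcell import bot, vision gives the robot as it stands.
- The arm moves only by the shell command python3 -m jog 'ROWS'. ROWS is JSON, a list of rows, each an object of numbers: "hand": the closure, from -1 (fully open) to 1 (shut); "dx", "dy", "dz": the shift along the tool's x, y, z in m; "rx", "ry", "rz": the turn, a rotation vector about the tool's x, y, z in rad. A call has 1 to 8 rows; each row shifts and turns the commanded pose from where the row before left it, along the tool's axes as they then stand; what a row does not reach is not made up. A row lasts 1/12 s, in which the tool goes at most 41.7 mm and 7.16 degrees, less where a joint would pass 70% of its speed; a pose out of reach is approached as far as the arm can. A call is refused whole if a number of a shift passes 0.0417 or a number of a turn 0.125, either way. A call with a gripper value outside its range is refused whole. The fingers move at their own pace and stop on an object; the grip force is fixed at half the most. Time passes only in rows, so rows that do not move let the fingers close. It gives the time, the measured TCP pose, the force, the opening and the grip force at its end, in the units of the state.
- bot.get_state(): the state, without advancing time (a new reading comes with each control period).
- vision.snapshot(name): name is "scene" or "top" or "wrist"; returns a dict with "image" (400x640x3 uint8, blue, green, red), "z_map" (400x640 float32, m along the optical axis (not along the pixel's ray), 0 where there is no reading), "K" (3x3 intrinsics, pixels), "R" (3x3) and "t" (3): a world point X has camera coordinates R X + t. Camera axes: x right, y down, z forward; pixel columns grow to the right and rows downward; lengths in m; the calibration is good to about 2 mm. A picture is of the moment at which its call begins.
- bot.hand_in(): hands the job in; it is judged then, once.
The state is a dict: "time": time; "qpos": joint angles; "joint_velocities": joint speeds; "joint_torque": joint torques, N m; "position": TCP position; "ee_rot": TCP orientation; "wrist_force": force on the tool from outside, world axes, zero at the start; "torque": the same for the moment, N m; "gripper_width": finger opening in m; "gripper_force": force on a finger pad.
Only numpy, scipy, OpenCV 4.12 (cv2) and the standard library are available. Lean on these libraries where they do the work, as an engineer would, in place of code of your own. Each camera call takes 0.05 s, during which the arm holds its last target. There are 200 camera calls.

## Task

Take from the black parts tray the one part that has the same shape as the sample on the plywood board beside it, and set it down flat, not dropped, in the empty metal tray in front of the grey bay. Then slide the metal tray along the bench, without lifting it, squarely into the bay, where it must be fully home against the back stop with the part still lying in it. Leave the other parts, the cup, the hammer and the can as they are.

Things in the scene. Friction and masses are not known exactly. Their poses are not given: they have to be found in the camera images.
- tray: Loose open tray of bare light metal, 180 mm long (its x axis), 120 mm wide (y), 30 mm high, walls and floor 3 mm thick, about 0.4 kg. It lies on the bench before the bay mouth, askew by up to 0.22 rad to the bay's x axis, its middle 85 to 113 mm from the fence face. Origin: centre of its underside. With a part in it, it fits under the roof and slides under 3 to 10 N.
- bay: Fixed low grey steel housing with a closed roof, 220 mm deep, 138 wide, 60 high, hiding one tray bay. Origin: bench level, middle of the open mouth; +x points into the bay (within 0.2 rad of world +y), y across it, +y roughly towards the robot. Inside: 126 mm wide, 55 high, 150 deep to a solid back stop; its floor is the bench. On the +y side of the mouth: a 50 mm guide flared out 20 degrees.
- fence_end (a point): Outer end of the straight steel guide fence, top edge of its face (axes of the bay). The fence, 30 mm high and 6 mm thick, runs on the -y side of the bay (away from the robot) from the mouth 200 mm outwards; its face lies at y = -63 mm of the bay, in one plane with the bay's side wall, so a tray slid along it enters the bay squarely.
- bay_home (a point): Point on the bench, with the axes of the bay: where the tray's origin lies when the tray is fully home, its end on the back stop and its side on the fence side (60 mm inside the mouth; 3 mm to the fence side of the bay's middle). The tray then stands 30 mm out of the mouth.
- parts_tray: Fixed shallow black tray, 320 mm long (x) by 120 mm wide (y), rim 14 mm high, floor and walls 4 mm thick, in which the three parts lie in a row in random order, about 95 mm apart. Origin: centre of its underside.
- sample_spot (a point): Middle of the top of the square plywood sample board (110 mm, 6 mm thick, fixed) beside the black parts tray, on its side away from the bay. One sample piece lies on it.
- part_gear: Loose steel part: a round gear: toothed disc 80 mm across with 12 short square teeth; flange 8 mm thick, with an upright round boss in its middle, 30 mm diameter and 30 mm high, on top (38 mm high in all). About 0.3 kg. Starts flange down in the black parts tray (underside 4 mm above the bench). Origin: centre of its underside, z up along the boss.
- part_spider: Loose steel part: a three-armed spider: three round-ended arms 120 degrees apart, each reaching 47 mm from the centre, one of them along its x axis; flange 8 mm thick, with an upright round boss in its middle, 30 mm diameter and 30 mm high, on top (38 mm high in all). About 0.3 kg. Starts flange down in the black parts tray (underside 4 mm above the bench). Origin: centre of its underside, z up along the boss.
- part_link: Loose steel part: a straight two-eared link: a bar with round ends, 92 mm long (along its x axis) and 32 mm wide; flange 8 mm thick, with an upright round boss in its middle, 30 mm diameter and 30 mm high, on top (38 mm high in all). About 0.3 kg. Starts flange down in the black parts tray (underside 4 mm above the bench). Origin: centre of its underside, z up along the boss.
- sample_gear: Fixed sample with the same shape and size as part_gear. It lies either on the sample board, and is then the sample to match, or on the store board, a plywood board far off on the robot's left, where it means nothing. Origin: centre of its underside.
- sample_spider: Fixed sample with the same shape and size as part_spider. It lies either on the sample board, and is then the sample to match, or on the store board, a plywood board far off on the robot's left, where it means nothing. Origin: centre of its underside.
- sample_link: Fixed sample with the same shape and size as part_link. It lies either on the sample board, and is then the sample to match, or on the store board, a plywood board far off on the robot's left, where it means nothing. Origin: centre of its underside.
- cup: Loose white cup, 85 mm high, 72 mm wide, a bystander standing beyond the bay housing, as seen from the robot. Origin: centre of its underside.
- hammer: Loose hammer lying beyond the fence, a bystander. Origin: at the underside, about the middle of its length.
- oil_can: Loose metal can, 60 mm wide, 120 mm high, a bystander near the robot on its left. Origin: centre of its underside.

How it is judged:
By the outcome, as a careful person would: the job done as asked, in the order asked, and still so for the second after the job is handed in, with the robot touching nothing.
It also fails if it takes over 69 s, if anything falls off the work surface, if the arm or the gripper's body presses on something with over 40 N, if the wrist force passes 120 N, or if a joint passes its speed limit or range.

## Working session

There is one attempt and no reset: what is moved stays moved. The work goes in short steps, Python scripts to look and compute and a shell command to move; the robot and the scene stay as the last step left them, time stands still between calls to the robot, and variables do not carry over. Pictures are saved under pics/ and viewed, at most 10 in all, crops included, and the job is handed in when it is done.

```bash
mkdir -p pics; cat > h.py <<'E'
import numpy as np, cv2
from workcell import bot, vision
def snap(n):
    s=vision.snapshot(n); s={k:(np.array(v) if k!='image' else v) for k,v in s.items()}; return s
def ray(s,u,v,z):
    d=s['R'].T@np.linalg.inv(s['K'])@np.array([u,v,1.]); c=-s['R'].T@s['t']; return c+d*(z-c[2])/d[2]
def cloud(s):
    v,u=np.mgrid[0:400,0:640]; Z=s['z_map']
    P=np.stack([u,v,np.ones_like(u)],-1)@np.linalg.inv(s['K']).T*Z[...,None]
    return (P-s['t'])@s['R']
E
python3 - <<'E'
from h import *
print(bot.get_state())
for n in ('top','scene'):
    s=snap(n); cv2.imwrite(f'pics/{n}0.png',s['image']); print(n,-s['R'].T@s['t']); np.savez(f'{n}0.npz',**s)
E
```

```text
{'time': 0.0, 'qpos': array([-8.50900235e-01,  3.59374200e-01,  1.10624485e-02, -3.70193216e-04,
       -1.22408777e+00, -2.88108160e-01]), 'joint_velocities': array([-0.000175  , -0.00124981,  0.00044556, -0.00034032,  0.00095095,
       -0.00131067]), 'joint_torque': array([ 1.34033922e-03, -5.83323419e+01,  2.93435830e+01,  6.93684697e+00,
       -5.92758282e-03, -2.80721025e-05]), 'position': array([ 0.28232878, -0.6127211 ,  0.30296973]), 'ee_rot': array([ 6.72700077e-01, -3.06824437e+00, -2.46882676e-03]), 'wrist_force': array([ 0.35326348, -0.05699981, -0.23999635]), 'torque': array([-0.02771045, -0.03659174,  0.019244  ]), 'gripper_force': 0.0, 'gripper_width': 0.08544769213429348}
top [ 0.43849626 -0.00534412  1.5888861 ]
scene [1.45914005 0.32385894 1.41482391]
```

View pics/top0.png

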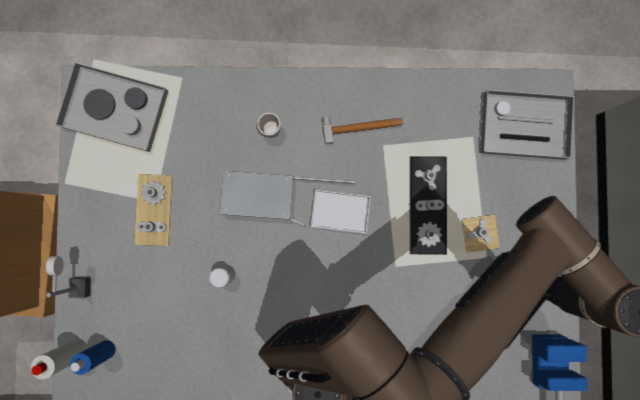

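View pics/scene0.png

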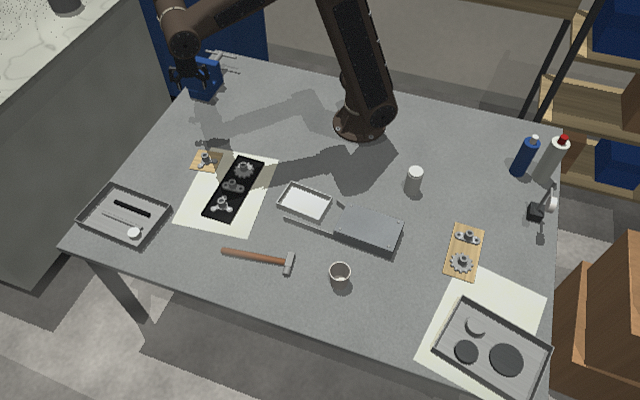

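The board sample (top view ~480,232) is a three-armed spider; the store board holds the gear and link. So the part to take is the spider at (428,176). The metal tray is at (340,211), the bay at (257,194), and the fence runs from (293,179) to (355,182).

```bash
python3 - <<'E'
from h import *
s=dict(np.load('top0.npz')); print(s['K'][0])
P=cloud(s); im=s['image']
# boss: flat top height around .042
def reg(u0,u1,v0,v1,zl,zh):
    m=np.zeros((400,640),bool); m[v0:v1,u0:u1]=1
    return m&(P[...,2]>zl)&(P[...,2]<zh)
m=reg(410,448,157,195,.032,.055); v,u=np.where(m); print('boss px',u.mean(),v.mean(),len(u),'z',P[m][:,2].mean(),ray(s,u.mean(),v.mean(),.042))
m=reg(210,300,160,230,.05,.075); v,u=np.where(m); r=cv2.minAreaRect(np.c_[u,v].astype(np.float32)); print('bay z',np.median(P[m][:,2])); print(np.array([ray(s,*c,.06) for c in cv2.boxPoints(r)]))
m=reg(297,360,170,190,.018,.045); Q=P[m]; print('fence z',np.median(Q[:,2]),len(Q)); print(cv2.fitLine(Q[:,:2].astype(np.float32),2,0,.01,.01).ravel(), Q[:,1].min(),Q[:,1].max())
m=reg(303,376,184,238,.02,.045); v,u=np.where(m); r=cv2.minAreaRect(np.c_[u,v].astype(np.float32)); print('tray',np.median(P[m][:,2]),len(u)); b=np.array([ray(s,*c,.03) for c in cv2.boxPoints(r)]);print(b,b.mean(0),np.linalg.norm(np.diff(b,axis=0),axis=1))
h=cv2.resize(im[150:250,200:500],None,fx=2.6,fy=2.6,interpolation=2); cv2.imwrite('pics/crop.png',h)
w=snap('wrist'); print('wrist cam', -w['R'].T@w['t'], w['R'], w['K'][0])
E
```

```text
[486.18442511   0.         325.79575979]
boss px 430.3098591549296 174.92957746478874 71 z 0.041113975391097624 [ 0.61119287 -0.35788242  0.042     ]
bay z 0.0596856032817764
[[0.48334365 0.31048435 0.06      ]
 [0.62071069 0.30263585 0.06      ]
 [0.6059376  0.08252274 0.06      ]
 [0.46847324 0.09136741 0.06      ]]
fence z 0.02905241362918804 132
[ 0.06727684  0.99773437  0.5954804  -0.02048385] -0.11481714316339821 0.06947564487220563
tray 0.028850020428550744 198
[[ 0.44799171  0.04983593  0.03      ]
 [ 0.56709976  0.03649695  0.03      ]
 [ 0.54403821 -0.16642677  0.03      ]
 [ 0.42492621 -0.15229434  0.03      ]] [ 0.49601397 -0.05809706  0.03      ] [0.11985264 0.20422994 0.11994746]
wrist cam [ 0.20599061 -0.64718064  0.37289847] [[-0.41731919  0.90875879  0.00146779]
 [ 0.85945744  0.39415328  0.32553971]
 [ 0.29525854  0.13711547 -0.94552723]] [285.12850871   0.         320.15061884]
```

View pics/crop.png

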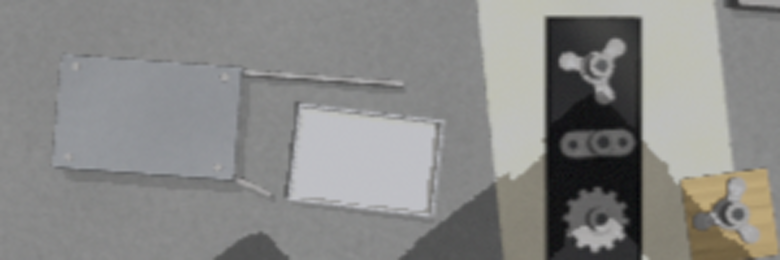

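```bash
cat >> h.py <<'E'
from scipy.spatial.transform import Rotation as Ro
def delta(p,yaw):
    """turn about tool z first, then shift in the tool axes after the turn; yaw = world direction of tool y"""
    st=bot.get_state(); R=Ro.from_rotvec(st['ee_rot']).as_matrix()
    y=np.array([np.cos(yaw),np.sin(yaw),0]); z=np.array([0,0,-1.]); T=np.stack([np.cross(y,z),y,z],1)
    print('t %.2f pos'%st['time'],st['position'].round(4),'F',st['wrist_force'].round(1),'w',round(st['gripper_width'],4))
    print('turn(tool)',Ro.from_matrix(R.T@T).as_rotvec().round(4),'shift(after)',(T.T@(np.array(p)-st['position'])).round(4))
E
python3 -c "
from h import *
delta([.611,-.358,.2],1.4575)"
```

```text
t 0.15 pos [ 0.2824 -0.6128  0.3032] F [ 0.2 -0.2 -0. ] w 0.0853
turn(tool) [ 1.20e-03 -5.00e-04  5.45e-01] shift(after) [-0.2977  0.2903  0.1032]
```

```bash
python3 -m jog '[{"rz":0.109},{"rz":0.109},{"rz":0.109},{"rz":0.109},{"rz":0.109},{"dx":-0.025,"dy":0.0242,"dz":0.004},{"dx":-0.025,"dy":0.0242,"dz":0.004},{"dx":-0.025,"dy":0.0242,"dz":0.004}]' && python3 -m jog '[{"dx":-0.025,"dy":0.0242,"dz":0.004},{"dx":-0.025,"dy":0.0242,"dz":0.004},{"dx":-0.025,"dy":0.0242,"dz":0.004},{"dx":-0.025,"dy":0.0242,"dz":0.004},{"dx":-0.025,"dy":0.0242,"dz":0.004},{"dx":-0.025,"dy":0.0242,"dz":0.004},{"dx":-0.025,"dy":0.0242,"dz":0.004},{}]'
python3 - <<'E'
from h import *
delta([.611,-.358,.2],1.4575)
s=snap('wrist'); np.savez('w1.npz',**s); cv2.imwrite('pics/w1.png',s['image']); print(-s['R'].T@s['t'])
s=snap('top'); np.savez('top1.npz',**s)
E
```

```text
t 0.15 pos [ 0.2824 -0.6128  0.3032] F [ 0.2 -0.2 -0. ] w 0.0853
turn(tool) [ 1.20e-03 -5.00e-04  5.45e-01] shift(after) [-0.2977  0.2903  0.1032]
[ 0.20600495 -0.64721718  0.37302015]invalid input at $[0]: expected keys hand, dx, dy, dz, rx, ry, rz
```

View pics/w1.png

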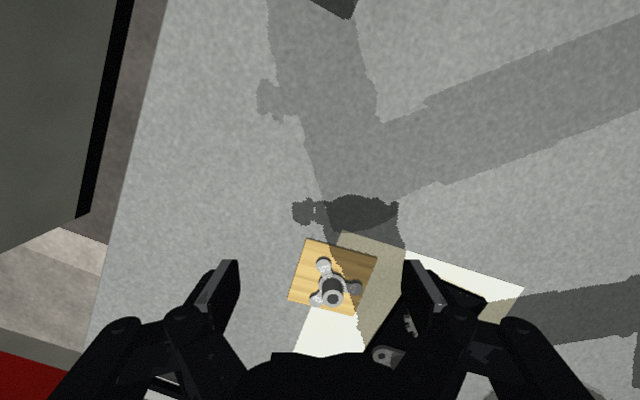

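The call was refused because each row needs all seven keys, so nothing moved. This wrist view confirms the spider sample on the board at (332,288).

```bash
python3 -m jog '[{"hand":-1,"dx":0,"dy":0,"dz":0,"rx":0,"ry":0,"rz":0.109},{"hand":-1,"dx":0,"dy":0,"dz":0,"rx":0,"ry":0,"rz":0.109},{"hand":-1,"dx":0,"dy":0,"dz":0,"rx":0,"ry":0,"rz":0.109},{"hand":-1,"dx":0,"dy":0,"dz":0,"rx":0,"ry":0,"rz":0.109},{"hand":-1,"dx":0,"dy":0,"dz":0,"rx":0,"ry":0,"rz":0.109},{"hand":-1,"dx":-0.027,"dy":0.0264,"dz":0.003,"rx":0,"ry":0,"rz":0},{"hand":-1,"dx":-0.027,"dy":0.0264,"dz":0.003,"rx":0,"ry":0,"rz":0},{"hand":-1,"dx":-0.027,"dy":0.0264,"dz":0.003,"rx":0,"ry":0,"rz":0}]' && python3 -m jog '[{"hand":-1,"dx":-0.027,"dy":0.0264,"dz":0.006,"rx":0,"ry":0,"rz":0},{"hand":-1,"dx":-0.027,"dy":0.0264,"dz":0.006,"rx":0,"ry":0,"rz":0},{"hand":-1,"dx":-0.027,"dy":0.0264,"dz":0.006,"rx":0,"ry":0,"rz":0},{"hand":-1,"dx":-0.027,"dy":0.0264,"dz":0.006,"rx":0,"ry":0,"rz":0},{"hand":-1,"dx":-0.027,"dy":0.0264,"dz":0.006,"rx":0,"ry":0,"rz":0},{"hand":-1,"dx":-0.027,"dy":0.0264,"dz":0.006,"rx":0,"ry":0,"rz":0},{"hand":-1,"dx":0,"dy":0,"dz":0,"rx":0,"ry":0,"rz":0},{"hand":-1,"dx":0,"dy":0,"dz":0,"rx":0,"ry":0,"rz":0}]'
python3 - <<'E'
from h import *
delta([.611,-.358,.2],1.4575)
s=snap('wrist'); np.savez('w1.npz',**s); cv2.imwrite('pics/w2.png',s['image']); print(-s['R'].T@s['t'])
P=cloud(s); m=(abs(P[...,2]-.042)<.007)&(np.hypot(P[...,0]-.611,P[...,1]+.358)<.03); v,u=np.where(m); print(len(u),u.mean(),v.mean(),P[m].mean(0),ray(s,u.mean(),v.mean(),.042))
E
```

```text
time: 0.92
position: [0.3722, -0.5429, 0.2946]
ee_rot: [-0.181, -3.136, -0.0]
wrist_force: [1.8, -1.8, 0.1]
gripper_width: 0.0852
gripper_force: 0.0
time: 1.58
position: [0.5522, -0.4026, 0.2579]
ee_rot: [-0.173, -3.135, -0.001]
wrist_force: [0.1, -0.2, 0.3]
gripper_width: 0.0856
gripper_force: 0.0
t 1.58 pos [ 0.5522 -0.4026  0.2579] F [ 0.1 -0.2  0.3] w 0.0856
turn(tool) [ 0.0005 -0.0014  0.0033] shift(after) [-0.0534  0.051   0.0579]
[ 0.46868367 -0.39261663  0.32779395]
547 363.65082266910423 235.47166361974405 [ 0.60962912 -0.35987483  0.04146356] [ 0.60931473 -0.35992809  0.042     ]
```

View pics/w2.png

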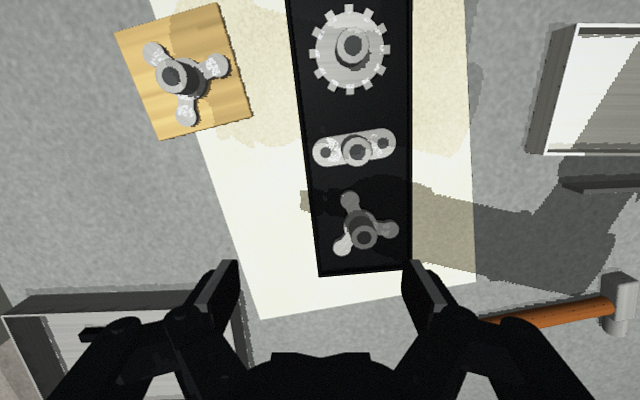

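The wrist view shows the target spider in the parts tray, boss top at about (365,234). It agrees with the top view to 2 mm, so I'll grasp at (0.610, -0.359).

```bash
python3 -m jog '[{"hand":-1,"dx":-0.0175,"dy":0.0167,"dz":0.005,"rx":0,"ry":0,"rz":0},{"hand":-1,"dx":-0.0175,"dy":0.0167,"dz":0.005,"rx":0,"ry":0,"rz":0},{"hand":-1,"dx":-0.0175,"dy":0.0167,"dz":0.005,"rx":0,"ry":0,"rz":0},{"hand":-1,"dx":0,"dy":0,"dz":0.035,"rx":0,"ry":0,"rz":0},{"hand":-1,"dx":0,"dy":0,"dz":0.035,"rx":0,"ry":0,"rz":0},{"hand":-1,"dx":0,"dy":0,"dz":0.02,"rx":0,"ry":0,"rz":0},{"hand":-1,"dx":0,"dy":0,"dz":0,"rx":0,"ry":0,"rz":0},{"hand":-1,"dx":0,"dy":0,"dz":0,"rx":0,"ry":0,"rz":0}]'; python3 -c "
from h import *
delta([.610,-.359,.092],1.4575)"
```

```text
time: 2.3
position: [0.6075, -0.3616, 0.1535]
ee_rot: [-0.179, -3.134, 0.0]
wrist_force: [-0.8, -0.2, 1.6]
gripper_width: 0.0851
gripper_force: 0.0
t 2.30 pos [ 0.6075 -0.3616  0.1535] F [-0.8 -0.2  1.6] w 0.0851
turn(tool) [-0.0001 -0.0021 -0.0011] shift(after) [-0.0022  0.0029  0.0615]
```

```bash
python3 -m jog '[{"hand":-1,"dx":-0.0022,"dy":0.0029,"dz":0.02,"rx":0,"ry":0,"rz":0},{"hand":-1,"dx":0,"dy":0,"dz":0.02,"rx":0,"ry":0,"rz":0},{"hand":-1,"dx":0,"dy":0,"dz":0.02,"rx":0,"ry":0,"rz":0},{"hand":-1,"dx":0,"dy":0,"dz":0,"rx":0,"ry":0,"rz":0},{"hand":-1,"dx":0,"dy":0,"dz":0,"rx":0,"ry":0,"rz":0}]'; python3 -m jog '[{"hand":1,"dx":0,"dy":0,"dz":0,"rx":0,"ry":0,"rz":0},{"hand":1,"dx":0,"dy":0,"dz":0,"rx":0,"ry":0,"rz":0},{"hand":1,"dx":0,"dy":0,"dz":0,"rx":0,"ry":0,"rz":0},{"hand":1,"dx":0,"dy":0,"dz":0,"rx":0,"ry":0,"rz":0},{"hand":1,"dx":0,"dy":0,"dz":0,"rx":0,"ry":0,"rz":0},{"hand":1,"dx":0,"dy":0,"dz":0,"rx":0,"ry":0,"rz":0},{"hand":1,"dx":0,"dy":0,"dz":0,"rx":0,"ry":0,"rz":0},{"hand":1,"dx":0,"dy":0,"dz":0,"rx":0,"ry":0,"rz":0}]'
```

```text
time: 2.72
position: [0.6113, -0.3588, 0.0955]
ee_rot: [0.178, 3.136, -0.001]
wrist_force: [0.4, -0.9, 0.9]
gripper_width: 0.0853
gripper_force: 0.0
time: 3.38
position: [0.6116, -0.3583, 0.0954]
ee_rot: [0.177, 3.135, -0.001]
wrist_force: [0.1, -0.1, 5.9]
gripper_width: 0.0277
gripper_force: 58.9
```

```bash
python3 -m jog '[{"hand":1,"dx":0,"dy":0,"dz":-0.01,"rx":0,"ry":0,"rz":0},{"hand":1,"dx":0,"dy":0,"dz":-0.03,"rx":0,"ry":0,"rz":0},{"hand":1,"dx":0,"dy":0,"dz":-0.03,"rx":0,"ry":0,"rz":0},{"hand":1,"dx":0,"dy":0,"dz":-0.03,"rx":0,"ry":0,"rz":0},{"hand":1,"dx":0,"dy":0,"dz":0,"rx":0,"ry":0,"rz":0},{"hand":1,"dx":0,"dy":0,"dz":0,"rx":0,"ry":0,"rz":0}]'
python3 - <<'E'
from h import *
d=np.array([.113,.9936]); t=np.array([.495,-.071])+.02*d
delta([*t,.19],1.4575)
s=snap('wrist'); np.savez('w3.npz',**s); cv2.imwrite('pics/w3.png',s['image'])
E
```

```text
time: 3.88
position: [0.6118, -0.358, 0.1966]
ee_rot: [0.178, 3.133, -0.001]
wrist_force: [-0.7, 0.0, -4.8]
gripper_width: 0.0277
gripper_force: 59.7
t 3.88 pos [ 0.6118 -0.358   0.1966] F [-0.7  0.  -4.8] w 0.0277
turn(tool) [-0.0004  0.0039  0.0001] shift(after) [0.1485 0.292  0.0066]
```

View pics/w3.png

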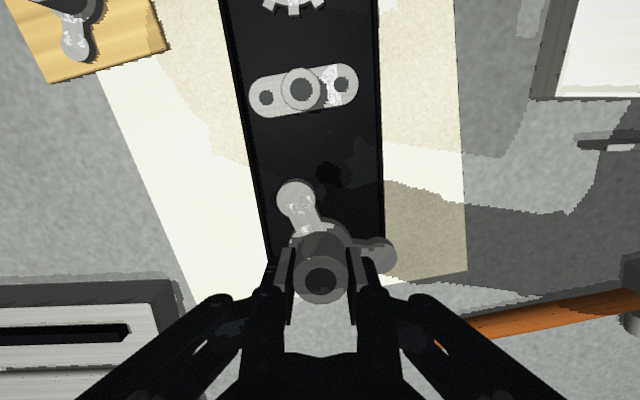

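The spider hangs from the gripper at (320,278), with the gear and link undisturbed. Next I'll carry it towards the metal tray and look again part-way.

```bash
python3 -m jog '[{"hand":1,"dx":0.018,"dy":0.0325,"dz":0,"rx":0,"ry":0,"rz":0},{"hand":1,"dx":0.018,"dy":0.0325,"dz":0,"rx":0,"ry":0,"rz":0},{"hand":1,"dx":0.018,"dy":0.0325,"dz":0,"rx":0,"ry":0,"rz":0},{"hand":1,"dx":0.018,"dy":0.0325,"dz":0,"rx":0,"ry":0,"rz":0},{"hand":1,"dx":0.018,"dy":0.0325,"dz":0,"rx":0,"ry":0,"rz":0},{"hand":1,"dx":0.018,"dy":0.0325,"dz":0,"rx":0,"ry":0,"rz":0},{"hand":1,"dx":0,"dy":0,"dz":0,"rx":0,"ry":0,"rz":0},{"hand":1,"dx":0,"dy":0,"dz":0,"rx":0,"ry":0,"rz":0}]'
python3 - <<'E'
from h import *
d=np.array([.113,.9936]); t=np.array([.495,-.071])+.02*d
delta([*t,.19],1.4575)
s=snap('wrist'); np.savez('w4.npz',**s); cv2.imwrite('pics/w4.png',s['image'])
E
```

```text
time: 4.6
position: [0.5244, -0.1502, 0.193]
ee_rot: [-0.173, -3.134, -0.0]
wrist_force: [0.3, -1.3, -3.0]
gripper_width: 0.0279
gripper_force: 60.2
t 4.60 pos [ 0.5244 -0.1502  0.193 ] F [ 0.3 -1.3 -3. ] w 0.0279
turn(tool) [ 0.0001 -0.0023  0.003 ] shift(after) [0.0381 0.0953 0.003 ]
```

View pics/w4.png

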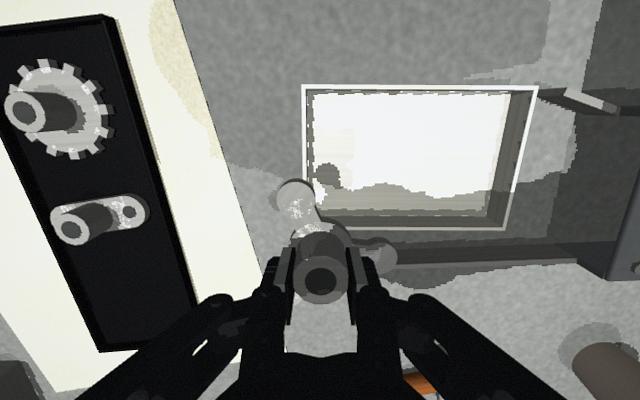

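The tray's outer rim corners show at (302,85), (539,86) and (504,230). The near-left corner is behind the held part, and the fence is at (480,255).

```bash
python3 - <<'E'
from h import *
s=dict(np.load('w4.npz'))
a,b,c=[ray(s,u,v,.03)[:2] for u,v in((302,85),(539,86),(504,230))]
ex=(b-a)/np.linalg.norm(b-a); print(a,b,c,'len',np.linalg.norm(b-a),np.linalg.norm(b-c),'yaw',np.arctan2(*ex[::-1]),'wid dir yaw',np.arctan2(*(b-c)[::-1])-np.pi/2, 'centre',(a+c)/2)
P=cloud(s); m=(abs(P[...,2]-.03)<.005); m[:, :400]=0; m[:236]=0; m[:,580:]=0; Q=P[m]; print(len(Q),cv2.fitLine(Q[:,:2].astype(np.float32),2,0,.01,.01).ravel())
o=(a+c)/2; delta([*(o+.02*ex),.0944],np.arctan2(*ex[::-1]))
E
```

```text
[ 0.42494188 -0.15212435] [0.4456186  0.02624724] [0.56389574 0.0113353 ] len 0.179566010095243 0.11921345346912829 yaw 1.4553920363275776 wid dir yaw 1.4453817942550988 centre [ 0.49441881 -0.07039453]
1421 [0.02919171 0.9995738  0.59815425 0.00163987]
t 4.65 pos [ 0.5251 -0.1511  0.1932] F [ 0.6  0.7 -3.2] w 0.028
turn(tool) [-0.0001 -0.0017  0.004 ] shift(after) [0.0398 0.0966 0.0988]
```

```bash
python3 -m jog '[{"hand":1,"dx":0.0133,"dy":0.0322,"dz":0,"rx":0,"ry":0,"rz":0},{"hand":1,"dx":0.0133,"dy":0.0322,"dz":0,"rx":0,"ry":0,"rz":0},{"hand":1,"dx":0.0133,"dy":0.0322,"dz":0,"rx":0,"ry":0,"rz":0},{"hand":1,"dx":0,"dy":0,"dz":0,"rx":0,"ry":0,"rz":0},{"hand":1,"dx":0,"dy":0,"dz":0.03,"rx":0,"ry":0,"rz":0},{"hand":1,"dx":0,"dy":0,"dz":0.03,"rx":0,"ry":0,"rz":0},{"hand":1,"dx":0,"dy":0,"dz":0,"rx":0,"ry":0,"rz":0},{"hand":1,"dx":0,"dy":0,"dz":0,"rx":0,"ry":0,"rz":0}]'
python3 -c "
from h import *
delta([.4968,-.0505,.0944],1.454)"
```

```text
time: 5.32
position: [0.4962, -0.0525, 0.1325]
ee_rot: [-0.179, -3.132, 0.003]
wrist_force: [0.6, -0.3, -2.3]
gripper_width: 0.0279
gripper_force: 60.6
t 5.32 pos [ 0.4962 -0.0525  0.1325] F [ 0.6 -0.3 -2.3] w 0.0279
turn(tool) [-0.0022 -0.0049  0.0026] shift(after) [-0.0004  0.002   0.0381]
```

```bash
python3 -m jog '[{"hand":1,"dx":0,"dy":0.002,"dz":0.015,"rx":0,"ry":0,"rz":0},{"hand":1,"dx":0,"dy":0,"dz":0.012,"rx":0,"ry":0,"rz":0},{"hand":1,"dx":0,"dy":0,"dz":0.006,"rx":0,"ry":0,"rz":0},{"hand":1,"dx":0,"dy":0,"dz":0.001,"rx":0,"ry":0,"rz":0},{"hand":1,"dx":0,"dy":0,"dz":0.001,"rx":0,"ry":0,"rz":0},{"hand":1,"dx":0,"dy":0,"dz":0.001,"rx":0,"ry":0,"rz":0},{"hand":1,"dx":0,"dy":0,"dz":0,"rx":0,"ry":0,"rz":0},{"hand":1,"dx":0,"dy":0,"dz":0,"rx":0,"ry":0,"rz":0}]'
```

```text
time: 5.98
position: [0.4976, -0.0495, 0.0985]
ee_rot: [0.178, 3.136, 0.0]
wrist_force: [-0.5, 0.3, -3.5]
gripper_width: 0.0278
gripper_force: 60.7
```

```bash
python3 -m jog '[{"hand":1,"dx":0,"dy":0,"dz":0.0015,"rx":0,"ry":0,"rz":0},{"hand":1,"dx":0,"dy":0,"dz":0.0015,"rx":0,"ry":0,"rz":0},{"hand":1,"dx":0,"dy":0,"dz":0,"rx":0,"ry":0,"rz":0},{"hand":1,"dx":0,"dy":0,"dz":0,"rx":0,"ry":0,"rz":0}]'; python3 -m jog '[{"hand":1,"dx":0,"dy":0,"dz":0.001,"rx":0,"ry":0,"rz":0},{"hand":1,"dx":0,"dy":0,"dz":0,"rx":0,"ry":0,"rz":0},{"hand":1,"dx":0,"dy":0,"dz":0,"rx":0,"ry":0,"rz":0}]'
```

```text
time: 6.32
position: [0.4972, -0.0495, 0.0948]
ee_rot: [-0.178, -3.136, 0.0]
wrist_force: [-0.9, -0.2, -3.9]
gripper_width: 0.0278
gripper_force: 60.7
time: 6.57
position: [0.4974, -0.0494, 0.0943]
ee_rot: [0.177, 3.136, -0.0]
wrist_force: [-3.7, 1.9, 5.5]
gripper_width: 0.0281
gripper_force: 61.8
```

Contact: the wrist force went from -3.9 to +5.5 N. Releasing and rising.

```bash
python3 -m jog '[{"hand":-0.2,"dx":0,"dy":0,"dz":0,"rx":0,"ry":0,"rz":0},{"hand":-0.2,"dx":0,"dy":0,"dz":0,"rx":0,"ry":0,"rz":0},{"hand":-0.2,"dx":0,"dy":0,"dz":0,"rx":0,"ry":0,"rz":0},{"hand":-0.2,"dx":0,"dy":0,"dz":0,"rx":0,"ry":0,"rz":0},{"hand":-0.2,"dx":0,"dy":0,"dz":-0.015,"rx":0,"ry":0,"rz":0},{"hand":-0.2,"dx":0,"dy":0,"dz":-0.04,"rx":0,"ry":0,"rz":0},{"hand":-0.2,"dx":0,"dy":0,"dz":-0.03,"rx":0,"ry":0,"rz":0},{"hand":-0.2,"dx":0,"dy":0,"dz":0,"rx":0,"ry":0,"rz":0}]'
python3 -m jog '[{"hand":-0.2,"dx":0.02,"dy":-0.03,"dz":0,"rx":0,"ry":0,"rz":0},{"hand":-0.2,"dx":0.02,"dy":-0.03,"dz":0,"rx":0,"ry":0,"rz":0},{"hand":-0.2,"dx":0.02,"dy":-0.03,"dz":0,"rx":0,"ry":0,"rz":0},{"hand":-0.2,"dx":0,"dy":0,"dz":0,"rx":0,"ry":0,"rz":0},{"hand":-0.2,"dx":0,"dy":0,"dz":0,"rx":0,"ry":0,"rz":0}]'
python3 - <<'E'
from h import *
delta([.4847,-.1598,.15],1.454)
s=snap('wrist'); np.savez('w5.npz',**s); cv2.imwrite('pics/w5.png',s['image'])
E
```

```text
time: 7.23
position: [0.5004, -0.0491, 0.1847]
ee_rot: [0.175, 3.128, 0.002]
wrist_force: [0.9, -0.2, 0.1]
gripper_width: 0.0508
gripper_force: 0.0
time: 7.65
position: [0.4265, -0.1332, 0.1791]
ee_rot: [0.181, 3.136, 0.0]
wrist_force: [-0.3, -0.2, 0.2]
gripper_width: 0.0515
gripper_force: 0.0
t 7.65 pos [ 0.4265 -0.1332  0.1791] F [-0.3 -0.2  0.2] w 0.0515
turn(tool) [0.0002 0.0005 0.0013] shift(after) [-0.0609 -0.0196  0.0291]
```

View pics/w5.png

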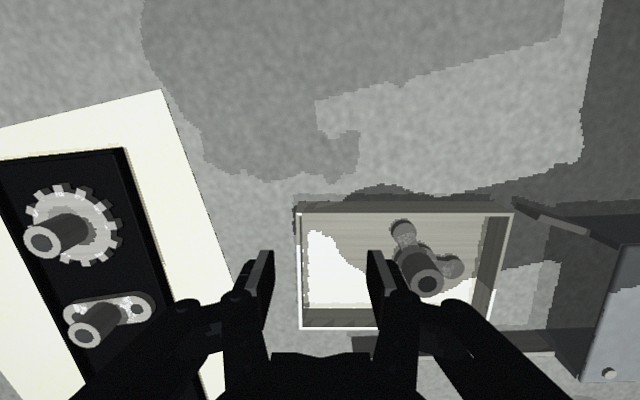

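The spider lies flat in the tray (boss at 428,283). The trailing wall rim runs from (297,213) to (300,329), and the bay and flared guide are on the right.

```bash
python3 - <<'E'
from h import *
s=dict(np.load('w5.npz'))
a,c,b=[ray(s,u,v,.03)[:2] for u,v in((297,213),(300,329),(513,214))]
print(a,c,b,np.linalg.norm(a-c),np.linalg.norm(a-b),np.arctan2(*(b-a)[::-1]),np.arctan2(*(c-a)[::-1])+np.pi/2)
m=(a+c)/2; yaw=np.arctan2(*(b-a)[::-1]); e=np.array([np.cos(yaw),np.sin(yaw)])
print('centre',m+.09*e); g=m+.0015*e; print(g); delta([*g,.083],1.452)
E
```

```text
[ 0.42453732 -0.15141379] [ 0.54279835 -0.16555967] [0.44612398 0.02509418] 0.11910405280971631 0.17782307803115713 1.4491021431460833 1.4517461757962247
centre [ 0.4945933  -0.06915234]
[ 0.48384993 -0.15699783]
t 7.70 pos [ 0.4276 -0.1326  0.1792] F [0.  0.1 0.9] w 0.0513
turn(tool) [0.0001 0.0011 0.0043] shift(after) [-0.0588 -0.0176  0.0962]
```

```bash
python3 -m jog '[{"hand":-0.2,"dx":-0.0295,"dy":-0.009,"dz":0,"rx":0,"ry":0,"rz":0},{"hand":-0.2,"dx":-0.0295,"dy":-0.009,"dz":0,"rx":0,"ry":0,"rz":0},{"hand":-0.2,"dx":0,"dy":0,"dz":0.03,"rx":0,"ry":0,"rz":0},{"hand":-0.2,"dx":0,"dy":0,"dz":0.03,"rx":0,"ry":0,"rz":0},{"hand":-0.2,"dx":0,"dy":0,"dz":0.02,"rx":0,"ry":0,"rz":0},{"hand":-0.2,"dx":0,"dy":0,"dz":0,"rx":0,"ry":0,"rz":0},{"hand":-0.2,"dx":0,"dy":0,"dz":0,"rx":0,"ry":0,"rz":0}]'
python3 -c "
from h import *
delta([.4838,-.157,.083],1.452)"
```

```text
time: 8.28
position: [0.4844, -0.1562, 0.0981]
ee_rot: [-0.176, -3.134, 0.001]
wrist_force: [1.3, 0.1, 0.2]
gripper_width: 0.0512
gripper_force: 0.0
t 8.28 pos [ 0.4844 -0.1562  0.0981] F [1.3 0.1 0.2] w 0.0512
turn(tool) [-0.0007 -0.0026  0.0067] shift(after) [ 0.0005 -0.0009  0.0151]
```

```bash
python3 -m jog '[{"hand":-0.2,"dx":0,"dy":-0.0009,"dz":0.013,"rx":0,"ry":0,"rz":0.006},{"hand":-0.2,"dx":0,"dy":0,"dz":0,"rx":0,"ry":0,"rz":0},{"hand":-0.2,"dx":0,"dy":0,"dz":0,"rx":0,"ry":0,"rz":0},{"hand":-0.2,"dx":0,"dy":0,"dz":0,"rx":0,"ry":0,"rz":0}]'; python3 -m jog '[{"hand":1,"dx":0,"dy":0,"dz":0,"rx":0,"ry":0,"rz":0},{"hand":1,"dx":0,"dy":0,"dz":0,"rx":0,"ry":0,"rz":0},{"hand":1,"dx":0,"dy":0,"dz":0,"rx":0,"ry":0,"rz":0},{"hand":1,"dx":0,"dy":0,"dz":0,"rx":0,"ry":0,"rz":0},{"hand":1,"dx":0,"dy":0,"dz":0,"rx":0,"ry":0,"rz":0},{"hand":1,"dx":0,"dy":0,"dz":0,"rx":0,"ry":0,"rz":0},{"hand":1,"dx":0,"dy":0,"dz":0,"rx":0,"ry":0,"rz":0},{"hand":1,"dx":0,"dy":0,"dz":0,"rx":0,"ry":0,"rz":0}]'
```

```text
time: 8.62
position: [0.4849, -0.1574, 0.0873]
ee_rot: [0.186, 3.134, 0.0]
wrist_force: [0.1, -0.2, 0.8]
gripper_width: 0.0513
gripper_force: 0.0
time: 9.28
position: [0.4841, -0.1577, 0.0865]
ee_rot: [0.187, 3.136, -0.0]
wrist_force: [-1.5, 0.5, 6.4]
gripper_width: 0.0013
gripper_force: 59.4
```

The wall is gripped. I'll turn the tray by 0.052 rad, then move it 30 of the 39 mm towards the fence.

```bash
python3 -m jog '[{"hand":1,"dx":0,"dy":0,"dz":0,"rx":0,"ry":0,"rz":-0.01},{"hand":1,"dx":0,"dy":0,"dz":0,"rx":0,"ry":0,"rz":-0.014},{"hand":1,"dx":0,"dy":0,"dz":0,"rx":0,"ry":0,"rz":-0.014},{"hand":1,"dx":0,"dy":0,"dz":0,"rx":0,"ry":0,"rz":-0.014},{"hand":1,"dx":-0.003,"dy":0,"dz":0,"rx":0,"ry":0,"rz":0},{"hand":1,"dx":-0.005,"dy":0,"dz":0,"rx":0,"ry":0,"rz":0},{"hand":1,"dx":-0.005,"dy":0,"dz":0,"rx":0,"ry":0,"rz":0},{"hand":1,"dx":-0.005,"dy":0,"dz":0,"rx":0,"ry":0,"rz":0}]'; python3 -m jog '[{"hand":1,"dx":-0.005,"dy":0,"dz":0,"rx":0,"ry":0,"rz":0},{"hand":1,"dx":-0.005,"dy":0,"dz":0,"rx":0,"ry":0,"rz":0},{"hand":1,"dx":-0.002,"dy":0,"dz":0,"rx":0,"ry":0,"rz":0},{"hand":1,"dx":0,"dy":0,"dz":0,"rx":0,"ry":0,"rz":0},{"hand":1,"dx":0,"dy":0,"dz":0,"rx":0,"ry":0,"rz":0}]'
python3 - <<'E'
from h import *
delta([.5382,.0583,.0865],1.5035)
s=snap('top'); np.savez('top2.npz',**s); cv2.imwrite('pics/t2.png',cv2.resize(s['image'][140:260,180:460],None,fx=2.8,fy=2.8,interpolation=2))
E
```

```text
time: 9.95
position: [0.4982, -0.1591, 0.0864]
ee_rot: [-0.103, -3.132, 0.001]
wrist_force: [-10.3, 1.0, 17.8]
gripper_width: 0.0014
gripper_force: 61.8
time: 10.37
position: [0.5118, -0.16, 0.0864]
ee_rot: [-0.103, -3.135, 0.001]
wrist_force: [-9.1, 0.9, 17.0]
gripper_width: 0.0013
gripper_force: 61.5
t 10.37 pos [ 0.5118 -0.16    0.0864] F [-9.1  0.9 17. ] w 0.0013
turn(tool) [-0.001  -0.0045  0.0018] shift(after) [-1.170e-02  2.195e-01 -1.000e-04]
```

View pics/t2.png

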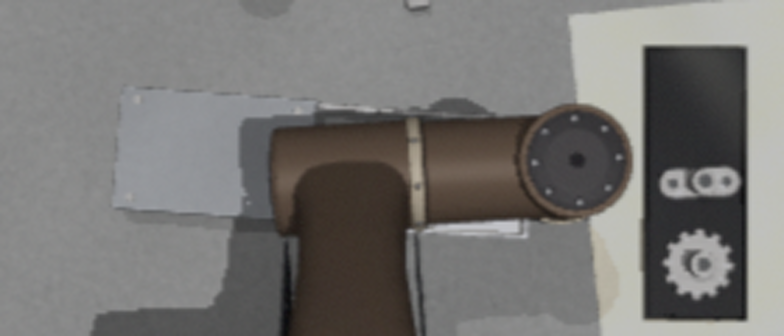

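The arm hides most of the tray in this view, though its near edge shows along (480,230). From here I'll rely on pose and force and creep to the fence.

```bash
python3 -m jog '[{"hand":1,"dx":-0.003,"dy":0,"dz":0,"rx":0,"ry":0,"rz":0},{"hand":1,"dx":-0.003,"dy":0,"dz":0,"rx":0,"ry":0,"rz":0},{"hand":1,"dx":-0.002,"dy":0,"dz":0,"rx":0,"ry":0,"rz":0},{"hand":1,"dx":0,"dy":0,"dz":0,"rx":0,"ry":0,"rz":0},{"hand":1,"dx":0,"dy":0,"dz":0,"rx":0,"ry":0,"rz":0}]'; python3 -m jog '[{"hand":1,"dx":-0.001,"dy":0,"dz":0,"rx":0,"ry":0,"rz":0},{"hand":1,"dx":-0.001,"dy":0,"dz":0,"rx":0,"ry":0,"rz":0},{"hand":1,"dx":0,"dy":0,"dz":0,"rx":0,"ry":0,"rz":0}]';  python3 -c "
from h import *
delta([.5382,.0583,.0865],1.5035);print(bot.get_state()['torque'])"
```

```text
time: 10.83
position: [0.5197, -0.1605, 0.0864]
ee_rot: [-0.103, -3.135, 0.001]
wrist_force: [-8.8, -0.2, 17.4]
gripper_width: 0.0014
gripper_force: 61.5
time: 11.08
position: [0.52, -0.1605, 0.0864]
ee_rot: [-0.103, -3.132, 0.001]
wrist_force: [-15.0, 3.4, 24.7]
gripper_width: 0.0012
gripper_force: 62.5
t 11.08 pos [ 0.52   -0.1605  0.0864] F [-15.    3.4  24.7] w 0.0012
turn(tool) [-0.0009 -0.0079  0.0013] shift(after) [-3.500e-03  2.196e-01 -1.000e-04]
[1.09763134 5.19927442 0.43749991]
```

```bash
cat > rim.py <<'E'
from h import *
s=snap('wrist'); P=cloud(s); d=np.array([.0673,.9977]); n=np.array([-.9977,.0673]); m0=np.array([.5372,.0869])
x=(P[...,:2]-m0)@d; y=(P[...,:2]-m0)@n; ok=s['z_map']>0
m=ok&(P[...,2]>.024)&(P[...,2]<.036)&(x>-.25)&(x<.02)
for nm,lo,hi in(('near rim',.035,.075),('far rim+fence',-.075,-.05)):
    q=m&(y>lo)&(y<hi)
    X,Y=x[q],y[q]
    print(nm,q.sum())
    for a in np.arange(-.25,.02,.03):
        k=(X>a)&(X<a+.03)
        if k.sum()>4: print('  x %.3f n %d y min %.4f med %.4f max %.4f'%(a+.015,k.sum(),Y[k].min(),np.median(Y[k]),Y[k].max()))
b=ok&(P[...,2]>.034)&(P[...,2]<.048)&(x>-.2)&(x<.03)&(abs(y)<.05); print('boss',b.sum(),x[b].mean(),y[b].mean(),P[b][:,2].mean())
E
python3 rim.py
```

```text
near rim 3200
  x -0.235 n 905 y min 0.0352 med 0.0595 max 0.0621
  x -0.205 n 586 y min 0.0589 med 0.0613 max 0.0628
  x -0.175 n 587 y min 0.0597 med 0.0618 max 0.0633
  x -0.145 n 603 y min 0.0602 med 0.0624 max 0.0639
  x -0.115 n 519 y min 0.0606 med 0.0630 max 0.0643
far rim+fence 3378
  x -0.235 n 19 y min -0.0558 med -0.0546 max -0.0507
  x -0.145 n 273 y min -0.0636 med -0.0536 max -0.0516
  x -0.115 n 1308 y min -0.0690 med -0.0619 max -0.0511
  x -0.085 n 1429 y min -0.0698 med -0.0621 max -0.0500
  x -0.055 n 348 y min -0.0686 med -0.0630 max -0.0503
boss 3181 -0.1392808916178937 0.00478900797982415 0.040071468965714306
```

The near rim slopes 0.019 rad, so the tray is still slightly over-turned, and it is about 5 mm short of the fence. I'll trim the yaw, ease the downward press and creep on.

```bash
python3 -m jog '[{"hand":1,"dx":0,"dy":0,"dz":-0.0005,"rx":0,"ry":0,"rz":0.01},{"hand":1,"dx":0,"dy":0,"dz":-0.0005,"rx":0,"ry":0,"rz":0.009},{"hand":1,"dx":0,"dy":0,"dz":0,"rx":0,"ry":0,"rz":0},{"hand":1,"dx":0,"dy":0,"dz":0,"rx":0,"ry":0,"rz":0}]'; python3 -m jog '[{"hand":1,"dx":-0.001,"dy":0.001,"dz":0,"rx":0,"ry":0,"rz":0},{"hand":1,"dx":-0.001,"dy":0.002,"dz":0,"rx":0,"ry":0,"rz":0},{"hand":1,"dx":0,"dy":0.003,"dz":0,"rx":0,"ry":0,"rz":0},{"hand":1,"dx":0,"dy":0.003,"dz":0,"rx":0,"ry":0,"rz":0},{"hand":1,"dx":0,"dy":0,"dz":0,"rx":0,"ry":0,"rz":0}]';  python3 -c "
from h import *
delta([.5382,.0583,.0865],1.5035);print(bot.get_state()['torque'])"; python3 rim.py
```

```text
time: 11.47
position: [0.5221, -0.1603, 0.0865]
ee_rot: [-0.135, -3.135, 0.0]
wrist_force: [-6.7, 0.3, 6.5]
gripper_width: 0.0015
gripper_force: 60.0
time: 11.88
position: [0.524, -0.1526, 0.0864]
ee_rot: [-0.134, -3.133, 0.003]
wrist_force: [-7.9, -7.1, 7.1]
gripper_width: 0.0016
gripper_force: 60.5
t 11.88 pos [ 0.524  -0.1526  0.0864] F [-7.9 -7.1  7.1] w 0.0016
turn(tool) [-0.002  -0.0059 -0.018 ] shift(after) [ 0.000e+00  2.113e-01 -1.000e-04]
[-2.52798467  2.8630108   0.42950002]
near rim 3151
  x -0.235 n 668 y min 0.0350 med 0.0554 max 0.0580
  x -0.205 n 588 y min 0.0544 med 0.0567 max 0.0579
  x -0.175 n 591 y min 0.0544 med 0.0565 max 0.0579
  x -0.145 n 599 y min 0.0543 med 0.0565 max 0.0577
  x -0.115 n 604 y min 0.0542 med 0.0563 max 0.0578
  x -0.085 n 101 y min 0.0542 med 0.0567 max 0.0576
far rim+fence 2730
  x -0.235 n 46 y min -0.0604 med -0.0538 max -0.0502
  x -0.145 n 106 y min -0.0618 med -0.0594 max -0.0580
  x -0.115 n 948 y min -0.0694 med -0.0604 max -0.0578
  x -0.085 n 985 y min -0.0692 med -0.0608 max -0.0582
  x -0.055 n 645 y min -0.0692 med -0.0601 max -0.0500
boss 3175 -0.13112267260620747 -0.0012492672187416557 0.04007369404472508
```

The tray is now parallel to the bay and within about 1 mm of the fence. Sliding it in, with a small x compensation for the 0.018 rad tool offset.

```bash
python3 -m jog '[{"hand":1,"dx":-0.0008,"dy":0.003,"dz":0,"rx":0,"ry":0,"rz":0},{"hand":1,"dx":0.0001,"dy":0.006,"dz":0,"rx":0,"ry":0,"rz":0},{"hand":1,"dx":0.0001,"dy":0.006,"dz":0,"rx":0,"ry":0,"rz":0},{"hand":1,"dx":0.0001,"dy":0.006,"dz":0,"rx":0,"ry":0,"rz":0},{"hand":1,"dx":0.0001,"dy":0.006,"dz":0,"rx":0,"ry":0,"rz":0},{"hand":1,"dx":0.0001,"dy":0.006,"dz":0,"rx":0,"ry":0,"rz":0},{"hand":1,"dx":0.0001,"dy":0.006,"dz":0,"rx":0,"ry":0,"rz":0},{"hand":1,"dx":0.0001,"dy":0.006,"dz":0,"rx":0,"ry":0,"rz":0}]'; python3 -m jog '[{"hand":1,"dx":0.0001,"dy":0.005,"dz":0,"rx":0,"ry":0,"rz":0},{"hand":1,"dx":0.0001,"dy":0.003,"dz":0,"rx":0,"ry":0,"rz":0},{"hand":1,"dx":0,"dy":0,"dz":0,"rx":0,"ry":0,"rz":0}]';  python3 -c "
from h import *
delta([.5382,.0583,.0865],1.5035)"; python3 rim.py
```

```text
time: 12.6
position: [0.5272, -0.1086, 0.0864]
ee_rot: [-0.134, -3.131, 0.005]
wrist_force: [-10.5, -12.9, 11.1]
gripper_width: 0.0011
gripper_force: 60.9
time: 12.85
position: [0.5278, -0.1001, 0.0864]
ee_rot: [-0.134, -3.131, 0.004]
wrist_force: [-10.9, -7.3, 12.7]
gripper_width: 0.0016
gripper_force: 61.0
t 12.85 pos [ 0.5278 -0.1001  0.0864] F [-10.9  -7.3  12.7] w 0.0016
turn(tool) [-0.0029 -0.0073 -0.0181] shift(after) [ 2.000e-04  1.587e-01 -1.000e-04]
near rim 3136
  x -0.175 n 810 y min 0.0350 med 0.0557 max 0.0579
  x -0.145 n 592 y min 0.0544 med 0.0565 max 0.0578
  x -0.115 n 599 y min 0.0543 med 0.0565 max 0.0578
  x -0.085 n 596 y min 0.0542 med 0.0563 max 0.0576
  x -0.055 n 538 y min 0.0541 med 0.0563 max 0.0576
far rim+fence 2719
  x -0.175 n 47 y min -0.0598 med -0.0535 max -0.0500
  x -0.085 n 293 y min -0.0669 med -0.0597 max -0.0578
  x -0.055 n 1003 y min -0.0697 med -0.0608 max -0.0581
  x -0.025 n 1164 y min -0.0693 med -0.0602 max -0.0500
  x 0.005 n 212 y min -0.0692 med -0.0633 max -0.0505
boss 4044 -0.10151106715627807 0.0003673433116144004 0.04025758807305441
```

Steady along the fence; continuing.

```bash
python3 -m jog '[{"hand":1,"dx":0.0001,"dy":0.004,"dz":0,"rx":0,"ry":0,"rz":0},{"hand":1,"dx":0.0001,"dy":0.006,"dz":0,"rx":0,"ry":0,"rz":0},{"hand":1,"dx":0.0001,"dy":0.006,"dz":0,"rx":0,"ry":0,"rz":0},{"hand":1,"dx":0.0001,"dy":0.006,"dz":0,"rx":0,"ry":0,"rz":0},{"hand":1,"dx":0.0001,"dy":0.006,"dz":0,"rx":0,"ry":0,"rz":0},{"hand":1,"dx":0.0001,"dy":0.006,"dz":0,"rx":0,"ry":0,"rz":0},{"hand":1,"dx":0.0001,"dy":0.006,"dz":0,"rx":0,"ry":0,"rz":0},{"hand":1,"dx":0.0001,"dy":0.005,"dz":0,"rx":0,"ry":0,"rz":0}]'; python3 -m jog '[{"hand":1,"dx":0.0001,"dy":0.005,"dz":0,"rx":0,"ry":0,"rz":0},{"hand":1,"dx":0.0001,"dy":0.005,"dz":0,"rx":0,"ry":0,"rz":0},{"hand":1,"dx":0.0001,"dy":0.005,"dz":0,"rx":0,"ry":0,"rz":0},{"hand":1,"dx":0.0001,"dy":0.005,"dz":0,"rx":0,"ry":0,"rz":0},{"hand":1,"dx":0.0001,"dy":0.005,"dz":0,"rx":0,"ry":0,"rz":0},{"hand":1,"dx":0.0001,"dy":0.005,"dz":0,"rx":0,"ry":0,"rz":0},{"hand":1,"dx":0.0001,"dy":0.005,"dz":0,"rx":0,"ry":0,"rz":0},{"hand":1,"dx":0.0001,"dy":0.003,"dz":0,"rx":0,"ry":0,"rz":0}]';  python3 -c "
from h import *
delta([.5382,.0583,.0865],1.5035)"; python3 rim.py
```

```text
time: 13.57
position: [0.5308, -0.0559, 0.0864]
ee_rot: [-0.134, -3.131, 0.006]
wrist_force: [-8.4, -12.7, 12.4]
gripper_width: 0.0014
gripper_force: 61.0
time: 14.23
position: [0.5334, -0.0181, 0.0864]
ee_rot: [-0.134, -3.131, 0.007]
wrist_force: [-8.8, -13.6, 12.4]
gripper_width: 0.0013
gripper_force: 61.0
t 14.23 pos [ 0.5334 -0.0181  0.0864] F [ -8.8 -13.6  12.4] w 0.0013
turn(tool) [-0.0044 -0.0073 -0.0183] shift(after) [ 0.0003  0.0766 -0.0001]
near rim 4026
  x -0.115 n 374 y min 0.0350 med 0.0497 max 0.0578
  x -0.085 n 585 y min 0.0544 med 0.0565 max 0.0578
  x -0.055 n 593 y min 0.0541 med 0.0564 max 0.0578
  x -0.025 n 1192 y min 0.0542 med 0.0623 max 0.0750
  x 0.005 n 1282 y min 0.0541 med 0.0642 max 0.0728
far rim+fence 671
  x -0.115 n 45 y min -0.0601 med -0.0533 max -0.0503
  x 0.005 n 626 y min -0.0640 med -0.0605 max -0.0580
boss 3825 -0.022181090030033566 0.0005415809969777146 0.04023876043395108
```

```bash
python3 -m jog '[{"hand":1,"dx":0.0001,"dy":0.005,"dz":0,"rx":0,"ry":0,"rz":0},{"hand":1,"dx":0.0001,"dy":0.005,"dz":0,"rx":0,"ry":0,"rz":0},{"hand":1,"dx":0.0001,"dy":0.005,"dz":0,"rx":0,"ry":0,"rz":0},{"hand":1,"dx":0.0001,"dy":0.005,"dz":0,"rx":0,"ry":0,"rz":0},{"hand":1,"dx":0.0001,"dy":0.005,"dz":0,"rx":0,"ry":0,"rz":0},{"hand":1,"dx":0.0001,"dy":0.005,"dz":0,"rx":0,"ry":0,"rz":0},{"hand":1,"dx":0.0001,"dy":0.005,"dz":0,"rx":0,"ry":0,"rz":0},{"hand":1,"dx":0.0001,"dy":0.003,"dz":0,"rx":0,"ry":0,"rz":0}]'; python3 -m jog '[{"hand":1,"dx":0.0001,"dy":0.004,"dz":0,"rx":0,"ry":0,"rz":0},{"hand":1,"dx":0.0001,"dy":0.004,"dz":0,"rx":0,"ry":0,"rz":0},{"hand":1,"dx":0.0001,"dy":0.004,"dz":0,"rx":0,"ry":0,"rz":0},{"hand":1,"dx":0.0001,"dy":0.004,"dz":0,"rx":0,"ry":0,"rz":0},{"hand":1,"dx":0.0001,"dy":0.003,"dz":0,"rx":0,"ry":0,"rz":0},{"hand":1,"dx":0,"dy":0.003,"dz":0,"rx":0,"ry":0,"rz":0},{"hand":1,"dx":0,"dy":0.002,"dz":0,"rx":0,"ry":0,"rz":0},{"hand":1,"dx":0,"dy":0,"dz":0,"rx":0,"ry":0,"rz":0}]';  python3 -c "
from h import *
delta([.5382,.0583,.0865],1.5035)"
```

```text
time: 14.95
position: [0.536, 0.0196, 0.0864]
ee_rot: [-0.134, -3.131, 0.007]
wrist_force: [-8.6, -12.9, 13.1]
gripper_width: 0.0012
gripper_force: 61.1
time: 15.62
position: [0.5376, 0.0436, 0.0864]
ee_rot: [-0.134, -3.132, 0.007]
wrist_force: [-8.7, -10.9, 13.5]
gripper_width: 0.0016
gripper_force: 61.2
t 15.62 pos [0.5376 0.0436 0.0864] F [ -8.7 -10.9  13.5] w 0.0016
turn(tool) [-0.0049 -0.0069 -0.0183] shift(after) [ 0.0004  0.0148 -0.0001]
```

```bash
python3 -m jog '[{"hand":1,"dx":0,"dy":0.003,"dz":0,"rx":0,"ry":0,"rz":0},{"hand":1,"dx":0,"dy":0.003,"dz":0,"rx":0,"ry":0,"rz":0},{"hand":1,"dx":0,"dy":0.003,"dz":0,"rx":0,"ry":0,"rz":0},{"hand":1,"dx":0,"dy":0.002,"dz":0,"rx":0,"ry":0,"rz":0},{"hand":1,"dx":0,"dy":0.001,"dz":0,"rx":0,"ry":0,"rz":0},{"hand":1,"dx":0,"dy":0,"dz":0,"rx":0,"ry":0,"rz":0}]'; python3 -m jog '[{"hand":1,"dx":0,"dy":0.001,"dz":0,"rx":0,"ry":0,"rz":0},{"hand":1,"dx":0,"dy":0.001,"dz":0,"rx":0,"ry":0,"rz":0},{"hand":1,"dx":0,"dy":0,"dz":0,"rx":0,"ry":0,"rz":0}]'; python3 -m jog '[{"hand":1,"dx":0,"dy":0.001,"dz":0,"rx":0,"ry":0,"rz":0},{"hand":1,"dx":0,"dy":0.001,"dz":0,"rx":0,"ry":0,"rz":0},{"hand":1,"dx":0,"dy":0,"dz":0,"rx":0,"ry":0,"rz":0}]'
```

```text
time: 16.12
position: [0.5384, 0.0549, 0.0865]
ee_rot: [-0.134, -3.131, 0.009]
wrist_force: [-8.9, -13.3, 15.6]
gripper_width: 0.0011
gripper_force: 62.2
time: 16.37
position: [0.5384, 0.0557, 0.0865]
ee_rot: [-0.135, -3.131, 0.01]
wrist_force: [-6.9, -21.3, 15.6]
gripper_width: 0.001
gripper_force: 65.9
time: 16.62
position: [0.5384, 0.0562, 0.0865]
ee_rot: [-0.136, -3.13, 0.013]
wrist_force: [-4.7, -33.2, 16.4]
gripper_width: 0.0011
gripper_force: 68.5
```

The back stop is reached: the force rises to 33 N with almost no motion. I'll unload, open just a little because the roof edge is near, and rise.

```bash
python3 -m jog '[{"hand":1,"dx":0,"dy":-0.002,"dz":0,"rx":0,"ry":0,"rz":0},{"hand":1,"dx":0.001,"dy":-0.002,"dz":0,"rx":0,"ry":0,"rz":0},{"hand":1,"dx":0,"dy":0,"dz":0,"rx":0,"ry":0,"rz":0},{"hand":1,"dx":0,"dy":0,"dz":0,"rx":0,"ry":0,"rz":0}]'; python3 -m jog '[{"hand":0.67,"dx":0,"dy":0,"dz":0,"rx":0,"ry":0,"rz":0},{"hand":0.67,"dx":0,"dy":0,"dz":0,"rx":0,"ry":0,"rz":0},{"hand":0.67,"dx":0,"dy":0,"dz":0,"rx":0,"ry":0,"rz":0},{"hand":0.67,"dx":0,"dy":0,"dz":0,"rx":0,"ry":0,"rz":0}]';  python3 -c "
from h import *
delta([.5382,.0583,.0865],1.5035)"
```

```text
time: 16.95
position: [0.5383, 0.0556, 0.0865]
ee_rot: [-0.135, -3.133, 0.006]
wrist_force: [-6.1, -11.9, 10.0]
gripper_width: 0.001
gripper_force: 66.5
time: 17.28
position: [0.539, 0.0536, 0.088]
ee_rot: [-0.136, -3.134, 0.009]
wrist_force: [-4.2, -27.8, 25.3]
gripper_width: 0.0137
gripper_force: 12.4
t 17.28 pos [0.539  0.0536 0.088 ] F [ -4.2 -27.8  25.3] w 0.0137
turn(tool) [-0.0058 -0.0042 -0.0195] shift(after) [0.0011 0.0047 0.0015]
```

```bash
python3 -m jog '[{"hand":0.67,"dx":0,"dy":0,"dz":-0.005,"rx":0,"ry":0,"rz":0},{"hand":0.67,"dx":0,"dy":-0.001,"dz":-0.008,"rx":0,"ry":0,"rz":0},{"hand":0.67,"dx":0,"dy":0,"dz":0,"rx":0,"ry":0,"rz":0}]'; python3 -m jog '[{"hand":0.67,"dx":0,"dy":0,"dz":-0.02,"rx":0,"ry":0,"rz":0},{"hand":0.67,"dx":0,"dy":0,"dz":-0.03,"rx":0,"ry":0,"rz":0},{"hand":0.67,"dx":0,"dy":0,"dz":-0.04,"rx":0,"ry":0,"rz":0},{"hand":0.67,"dx":0,"dy":0,"dz":-0.01,"rx":0,"ry":0,"rz":0},{"hand":0.67,"dx":0.03,"dy":-0.02,"dz":0,"rx":0,"ry":0,"rz":0},{"hand":0.67,"dx":0.03,"dy":-0.02,"dz":0,"rx":0,"ry":0,"rz":0},{"hand":0.67,"dx":0,"dy":0,"dz":0,"rx":0,"ry":0,"rz":0},{"hand":0.67,"dx":0,"dy":0,"dz":0,"rx":0,"ry":0,"rz":0}]'
python3 - <<'E'
from h import *
s=snap('wrist'); cv2.imwrite('pics/w9.png',s['image']); np.savez('w9.npz',**s); print(bot.get_state()['position'])
P=cloud(s); d=np.array([.0673,.9977]); n=np.array([-.9977,.0673]); m0=np.array([.5372,.0869])
x=(P[...,:2]-m0)@d; y=(P[...,:2]-m0)@n
q=(s['z_map']>0)&(P[...,2]>.024)&(P[...,2]<.036)&(abs(x+.03)<.02)&(abs(y)<.075)
for a in np.arange(-.06,.06,.01):
    k=q&(y>a)&(y<a+.01)
    if k.sum()>3: print(round(a+.005,3),k.sum(),x[k].min().round(4),np.median(x[k]).round(4))
k=(s['z_map']>0)&(abs(P[...,2]-.06)<.004)&(abs(y)<.06)&(x<.1)&(x>-.03); print('mouth x',np.percentile(x[k],[0,1,5]))
E
```

```text
time: 17.53
position: [0.5415, 0.0573, 0.1011]
ee_rot: [0.135, 3.137, 0.001]
wrist_force: [0.6, 0.4, 0.2]
gripper_width: 0.0138
gripper_force: 0.0
time: 18.2
position: [0.4763, 0.0222, 0.2003]
ee_rot: [0.135, 3.138, 0.001]
wrist_force: [1.0, 0.4, 0.5]
gripper_width: 0.0143
gripper_force: 0.0
[0.47755948 0.02273291 0.20037152]
0.005 36 -0.033 -0.0317
0.015 38 -0.0331 -0.0316
0.025 39 -0.033 -0.0322
0.035 40 -0.0329 -0.0317
0.045 42 -0.0329 -0.0315
0.055 160 -0.0329 -0.0234
mouth x [-0.00028563  0.00066585  0.00567354]
```

View pics/w9.png

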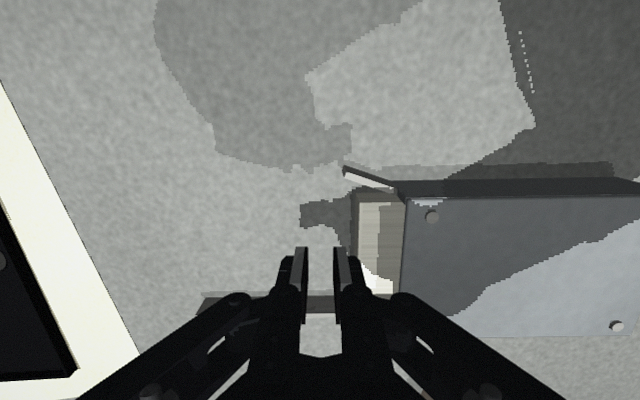

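The tray is in, square in the bay, but its outer end reads 33 mm from the mouth instead of 30. The knuckle may have met the roof before the tray met the stop, so I'll push it home from behind with the fingers shut.

```bash
python3 -c "
from h import *
delta([.536,.022,.088],1.5035)"
```

```text
t 18.25 pos [0.4776 0.0227 0.2004] F [ 0.6  0.8 -0. ] w 0.014
turn(tool) [ 0.0009  0.0015 -0.0182] shift(after) [-0.0584  0.0032  0.1124]
```

```bash
python3 -m jog '[{"hand":1,"dx":0,"dy":0,"dz":0,"rx":0,"ry":0,"rz":-0.018},{"hand":1,"dx":-0.029,"dy":0.0016,"dz":0,"rx":0,"ry":0,"rz":0},{"hand":1,"dx":-0.029,"dy":0.0016,"dz":0,"rx":0,"ry":0,"rz":0},{"hand":1,"dx":0,"dy":-0.003,"dz":0.035,"rx":0,"ry":0,"rz":0},{"hand":1,"dx":0,"dy":0,"dz":0.035,"rx":0,"ry":0,"rz":0},{"hand":1,"dx":0,"dy":0,"dz":0.025,"rx":0,"ry":0,"rz":0},{"hand":1,"dx":0,"dy":0,"dz":0.01,"rx":0,"ry":0,"rz":0},{"hand":1,"dx":0,"dy":0,"dz":0,"rx":0,"ry":0,"rz":0}]'; python3 -m jog '[{"hand":1,"dx":0,"dy":0,"dz":0.003,"rx":0,"ry":0,"rz":0},{"hand":1,"dx":0,"dy":0,"dz":0,"rx":0,"ry":0,"rz":0},{"hand":1,"dx":0,"dy":0.004,"dz":0,"rx":0,"ry":0,"rz":0},{"hand":1,"dx":0,"dy":0.003,"dz":0,"rx":0,"ry":0,"rz":0},{"hand":1,"dx":0,"dy":0.003,"dz":0,"rx":0,"ry":0,"rz":0},{"hand":1,"dx":0,"dy":0,"dz":0,"rx":0,"ry":0,"rz":0}]'; python3 -m jog '[{"hand":1,"dx":0,"dy":0.002,"dz":0,"rx":0,"ry":0,"rz":0},{"hand":1,"dx":0,"dy":0.002,"dz":0,"rx":0,"ry":0,"rz":0},{"hand":1,"dx":0,"dy":0,"dz":0,"rx":0,"ry":0,"rz":0}]'
```

```text
time: 18.92
position: [0.5346, 0.0185, 0.0921]
ee_rot: [-0.106, -3.135, 0.003]
wrist_force: [0.8, 0.0, 0.5]
gripper_width: -0.0
gripper_force: 0.0
time: 19.42
position: [0.5366, 0.0294, 0.0928]
ee_rot: [0.106, 3.138, 0.001]
wrist_force: [-0.4, 0.1, 0.2]
gripper_width: -0.0001
gripper_force: 0.0
time: 19.67
position: [0.5364, 0.033, 0.0921]
ee_rot: [0.107, 3.139, 0.0]
wrist_force: [0.2, -1.0, -0.2]
gripper_width: 0.0
gripper_force: 0.0
```

```bash
python3 -m jog '[{"hand":1,"dx":0,"dy":0.002,"dz":0.002,"rx":0,"ry":0,"rz":0},{"hand":1,"dx":0,"dy":0.002,"dz":0.002,"rx":0,"ry":0,"rz":0},{"hand":1,"dx":0,"dy":0,"dz":0,"rx":0,"ry":0,"rz":0}]'; python3 -m jog '[{"hand":1,"dx":0,"dy":0.0015,"dz":0,"rx":0,"ry":0,"rz":0},{"hand":1,"dx":0,"dy":0.0015,"dz":0,"rx":0,"ry":0,"rz":0},{"hand":1,"dx":0,"dy":0,"dz":0,"rx":0,"ry":0,"rz":0}]'; python3 -m jog '[{"hand":1,"dx":0,"dy":0.001,"dz":0,"rx":0,"ry":0,"rz":0},{"hand":1,"dx":0,"dy":0.001,"dz":0,"rx":0,"ry":0,"rz":0},{"hand":1,"dx":0,"dy":0,"dz":0,"rx":0,"ry":0,"rz":0}]'
```

```text
time: 19.92
position: [0.5364, 0.0368, 0.0874]
ee_rot: [-0.107, -3.139, 0.0]
wrist_force: [0.8, 0.2, 1.1]
gripper_width: 0.0003
gripper_force: 0.0
time: 20.17
position: [0.5367, 0.0397, 0.0878]
ee_rot: [-0.107, -3.139, 0.0]
wrist_force: [0.5, 0.2, -0.0]
gripper_width: 0.0004
gripper_force: 0.1
time: 20.42
position: [0.5366, 0.0414, 0.0878]
ee_rot: [-0.107, -3.139, 0.001]
wrist_force: [-0.6, -2.8, 0.4]
gripper_width: 0.0003
gripper_force: 1.3
```

Contact is beginning; pushing on in 1 mm steps.

```bash
python3 -m jog '[{"hand":1,"dx":0,"dy":0.001,"dz":0,"rx":0,"ry":0,"rz":0},{"hand":1,"dx":0,"dy":0.001,"dz":0,"rx":0,"ry":0,"rz":0},{"hand":1,"dx":0,"dy":0,"dz":0,"rx":0,"ry":0,"rz":0}]'; python3 -m jog '[{"hand":1,"dx":0,"dy":0.001,"dz":0,"rx":0,"ry":0,"rz":0},{"hand":1,"dx":0,"dy":0.001,"dz":0,"rx":0,"ry":0,"rz":0},{"hand":1,"dx":0,"dy":0,"dz":0,"rx":0,"ry":0,"rz":0}]'; python3 -m jog '[{"hand":1,"dx":0,"dy":0.001,"dz":0,"rx":0,"ry":0,"rz":0},{"hand":1,"dx":0,"dy":0.001,"dz":0,"rx":0,"ry":0,"rz":0},{"hand":1,"dx":0,"dy":0,"dz":0,"rx":0,"ry":0,"rz":0}]'
```

```text
time: 20.67
position: [0.5367, 0.0425, 0.0878]
ee_rot: [-0.107, -3.139, 0.003]
wrist_force: [2.7, -9.0, -0.6]
gripper_width: -0.0001
gripper_force: 4.6
time: 20.92
position: [0.5366, 0.043, 0.0878]
ee_rot: [-0.107, -3.138, 0.006]
wrist_force: [4.1, -19.4, -0.4]
gripper_width: -0.0002
gripper_force: 9.7
time: 21.17
position: [0.5365, 0.0434, 0.0878]
ee_rot: [-0.108, -3.136, 0.009]
wrist_force: [7.4, -30.2, 2.0]
gripper_width: 0.0001
gripper_force: 14.8
```

It stands firm at 30 N with no sliding, and the gripper is clear of the roof, so the tray is at the back stop. Retreating and checking.

```bash
python3 -m jog '[{"hand":1,"dx":0,"dy":-0.01,"dz":0,"rx":0,"ry":0,"rz":0},{"hand":1,"dx":0,"dy":-0.015,"dz":0,"rx":0,"ry":0,"rz":0},{"hand":1,"dx":0,"dy":0,"dz":-0.03,"rx":0,"ry":0,"rz":0},{"hand":1,"dx":0,"dy":0,"dz":-0.04,"rx":0,"ry":0,"rz":0},{"hand":1,"dx":0,"dy":0,"dz":-0.04,"rx":0,"ry":0,"rz":0},{"hand":1,"dx":0.035,"dy":0,"dz":0,"rx":0,"ry":0,"rz":0},{"hand":1,"dx":0.035,"dy":0,"dz":0,"rx":0,"ry":0,"rz":0},{"hand":1,"dx":0,"dy":0,"dz":0,"rx":0,"ry":0,"rz":0}]'
python3 - <<'E'
from h import *
s=snap('wrist'); np.savez('w10.npz',**s)
P=cloud(s); d=np.array([.0673,.9977]); n=np.array([-.9977,.0673]); m0=np.array([.5372,.0869])
x=(P[...,:2]-m0)@d; y=(P[...,:2]-m0)@n
q=(s['z_map']>0)&(P[...,2]>.026)&(P[...,2]<.034)&(abs(x+.03)<.02)&(abs(y)<.075)
for a in np.arange(-.07,.06,.01):
    k=q&(y>a)&(y<a+.01)
    if k.sum()>3: print(round(a+.005,3),k.sum(),x[k].min().round(4))
k=q&(y>.04)&(x<-.005)&(x>-.022); print('near rim y',np.percentile(y[k],[1,50,99]))
k=(s['z_map']>0)&(abs(P[...,2]-.06)<.003)&(abs(y)<.04)&(x<.1)&(x>-.03); print('mouth',x[k].min())
# inside view of the bay mouth: anything of the part
E
```

```text
time: 21.83
position: [0.4607, 0.0269, 0.1982]
ee_rot: [-0.109, -3.139, -0.003]
wrist_force: [-2.4, -0.4, -0.9]
gripper_width: -0.0001
gripper_force: 0.0
-0.015 23 -0.0301
-0.005 37 -0.0303
0.005 31 -0.0303
0.015 38 -0.0301
0.025 32 -0.0302
0.035 38 -0.03
0.045 38 -0.0301
0.055 127 -0.0299
near rim y [0.05487323 0.06928134 0.07481622]
mouth -0.0003973955889686779
```

The outer end is now 30.1 mm from the mouth across its whole width, so the tray is home and square. Handing in.

```bash
python3 -c "
from workcell import bot
print(bot.hand_in())"
```

```text
the job is handed in; nothing more can be done
None
```

The spider part matching the sample is in the metal tray. The tray is slid squarely home, its outer end measuring 30 mm out of the mouth, and the job was handed in at about 22 s. The part was last seen lying flat in the tray before it went under the roof, and while I was letting go of the tray the gripper appeared to touch the bay's roof edge, with at most about 38 N read at the wrist.

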